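Lower the balance rack on its ratchet winch and hang the U-brackets level

ROBOT

A 6-joint arm with a two-finger parallel gripper is mounted at the origin on the work surface. World frame = base frame: x ahead of the robot, y to its left, z up, the work surface at z = 0. Lengths are in m, angles in rad, forces in N, time in s.
With the tool pointing down it reaches from about 0.275 to 1 m from the base axis. Payload 8.4 kg.
Tool frame: the origin (TCP) lies between the finger pads; the fingertips stand 22 mm ahead of it and the grasp point (between the pads) lies 3 mm ahead of it (manip.tips_ahead is the distance from the TCP to the fingertips, in m); z points along the fingers, y is the line along which they close (so a half turn about z gives the same grasp; the last joint's range is limited). The gripper opens to 85 mm and grips with 20 to 120 N. Pads are 22 mm wide; open, the fingers measure 114 mm over their backs; the gripper's body (76 mm by 85 mm) begins 54 mm behind the grasp point. The pads swing forward as they close: fully open they stand 13 mm farther back than shut.
Start: joints at [-1.252, 0.353, 1.633, -0, 1.155, -0.002], TCP at [0.197, -0.593, 0.23] pointing down, gripper open.
Joint ranges: [-2.63, 2.63], [-0.92, 2.1], [0.06, 2.66], [-1.3, 4.44], [0, 2.69], [-3.02, 3.02]. Speed limits (rad/s): [2.22, 2.22, 2.79, 3.14, 3.14, 3.14].

INTERFACE

Orientations are given as a rotation vector (axis times angle).
In Python, from station import manip gives the robot as it stands. The module is installed in compiled form; this text tells all that it offers.
- The arm moves only by the tool carry_out, never from a script. Its argument "plan" is a list that holds one entry, the list of rows, each a list of 5 numbers: the gripper command: -1 is shut, 1 is fully open, values between are in proportion, then the shift along the tool's x, y, z in mm, then the turn about the tool's z in degrees. A call has 1 to 5 rows; each row is the pose to reach, as a shift and turn from the pose commanded when the call began, along the tool's axes at that moment; what a row does not reach only later rows make up. A row lasts 1/8 s, in which the tool goes at most 62.5 mm and 10.7 degrees, less where a joint would pass 70% of its speed; a pose out of reach is approached as far as the arm can. A call with a gripper value outside its range is refused whole. The fingers move at their own pace and stop on an object; "squeeze" is the grip in N (left out, the last holds). Time passes only in rows, so rows that repeat a pose let the fingers close. It gives the time, the measured TCP pose, the force, the opening and the grip force at its end, in the units of the state.
- manip.read_state(): the state, without advancing time (a new reading comes with each control period).
- manip.capture(name): name is "side" or "top"; returns a dict with "color" (420x560x3 uint8, red, green, blue), "vertical_fov" (degrees; the focal length in pixels is half the picture's height over the tangent of half this angle, whatever the lens; pixels are square), "cx", "cy" (the principal point, pixels), "world_from_camera" (4x4, takes a point from camera to world coordinates). Camera axes: x right, y down, z forward; pixel columns grow to the right and rows downward; lengths in m; the calibration is good to about 2 mm. A picture is of the moment at which its call begins. There is no depth.
- manip.hand_in(): hands the job in; it is judged then, once.
Trained networks look in a picture, given as the dict that the camera call returned (one of the last four; its "shot" number tells which), for a name from the list of things; names that differ only in an ending like _2 or _b are one class to them, and where a whole thing is asked for, a point or a joint stands for the part that bears it (a point fixed in the world has none). Each returns a list of dicts, best first, with "score" (0 to 1); they miss things now and then, are a little off and sometimes report something else, mostly with a low value. They report only what shows in the picture. A call takes as long as a camera call. They do not tell look-alikes from the thing itself.
- manip.spot_in(thing, picture): "location" ([column, row] as shares, 0 to 1, of the picture: columns of its width, rows of its height, amid what is visible of it).
- manip.mark_of(thing, picture): "location" ([column, row] as shares, 0 to 1, of the picture: columns of its width, rows of its height: a listed point, or the origin of a listed thing).
The state is a dict: "time": time; "qpos": joint angles; "qd": joint speeds; "joint_efforts": joint torques, N m; "tcp_pos": TCP position; "eef_rot": TCP orientation; "contact_force": force on the tool from outside, world axes, zero at the start; "ft_torque": the same for the moment, N m; "grip_width": finger opening in m; "gripper_force": force on a finger pad.
Only numpy, scipy, OpenCV 4.12 (cv2) and the standard library are available. Lean on these libraries where they do the work, as an engineer would, in place of code of your own. Each camera call takes 0.05 s, during which the arm holds its last target. There are 200 camera calls.

TASK

Throw the winch's holding pawl clear of the ratchet wheel, turn the wheel backwards by its crank knob until the balance bar is fully down, and drop the pawl back into the teeth. Only then hang every U-bracket on the bench over the bar, legs either side of it, working left and right in turn so that the bar never tips far (an outermost bracket's worth, 0.22 rad, is fine; stay under 0.3), and finish with the bar level (an odd one can go in the middle). Leave the other things on the bench where they are.

Things in the scene. Friction and masses are not known exactly. Their poses are not given: they have to be found in the camera images.
- bracket1: inverted-U bracket of 4 mm steel strap, 240 g, standing on feet turned outwards: 38 mm across the outsides of the legs (own x), 70 mm over the feet (4 mm high), 48 mm deep (own y), 50 mm tall. The 30 mm gap between the legs runs the whole depth: it straddles the bar with own y along the bar. Origin: centre of the underside, z up; crown's underside 46 mm above it. None if absent (3 to 5 are there).
- bracket2: another bracket, the same as bracket1 in every way; None if absent
- bracket3: another bracket, the same as bracket1 in every way; None if absent
- bracket4: another bracket, the same as bracket1 in every way; None if absent
- bracket5: another bracket, the same as bracket1 in every way; None if absent
- stand: fixed rack stand: grey base plate, gearbox under the winch wheel, and a steel column. Origin on the bench under the mast; own y runs along the bar (as seen from above) towards the rack's end away from the winch, own x away from the robot; the winch is 360 mm from the mast in -y.
- mast (a joint): m, height of the bar over its lowest position: the winch lowers and raises it 30 mm per radian of the wheel; 0 = fully down (bar centre then 205 mm above the bench), starts at 0.057 to 0.075
- ratchet (a joint): rad, turn of the flat ratchet wheel (158 mm across, vertical axis, 12 teeth standing up on its rim); grows counter-clockwise seen from above = bar goes up; 0 = bar fully down (hard stop). Starts at 1.9 to 2.5. It has friction (0.4 N m) and stays where it is left; with the pawl in, it cannot turn clockwise (down) past the next tooth (at most 0.52 rad).
- wheel_axis (a point): point on the wheel's vertical axis, 70 mm above the bench; fixed to the stand
- knob_top (a point): centre of the top of the crank knob, a black upright knob (22 to 26 mm thick, 46 mm tall, top 132 mm above the bench) standing on the wheel 45 mm from its axis; it spins freely on its pin, so a gripper that holds it can keep its orientation while leading it round the axis. Its direction from the axis, about the vertical, is the stand's yaw + 0.471 rad + the ratchet angle.
- pawl (a joint): rad, holding pawl: hinged on a level axis along the stand's x; near 0 (up to 0.2 on top of a tooth) = its nose lies between the wheel's teeth; grows as its free end is lifted up and thrown over, away from the wheel (towards the stand's -y); stop at 2.05. It is loose and falls by its weight: to the stop beyond about 1.3 rad, back into the teeth below that.
- pawl_hinge (a point): centre of the pawl's hinge pin, on the stand, 105 mm from the wheel's axis in the stand's -y, 96 mm above the bench
- pawl_grip (a point): point in the pawl's upright steel fin, 12 mm thick along the stand's x, 24 mm along the pawl arm, its top 11 mm above this point and its foot 23 mm below; with the pawl in, this point lies 40 mm from the hinge towards the wheel axis and 27 mm above it. It moves with the pawl. When the pawl is thrown over, it lies 42 mm beyond the hinge and 23 mm above it.
- bar (a joint): rad, tilt of the balance bar about its pivot on the mast (level axis along the stand's x): 0 level, positive = its +y end (away from the winch) up. Springy (1.6 N m/rad) and damped; one bracket on an outermost place tips it about 0.22 rad, on an inner one about 0.11; stops at 0.45.
- bar_mid (a point): the bar's pivot, the centre of the bar: a square aluminium bar 16 by 16 mm and 370 mm long, along this point's y; its axes tilt with the bar. A bracket hung on the bar has its origin 38 mm below the bar's centre line. The mast under the middle is 12 mm thick across the bar, so a bracket fits over the middle too.
- place1 (a point): hanging place 1 of 5 along the bar: centre of the bar's top face, 150 mm from the pivot towards the winch (-y); moves with the bar. Thin collars (20 by 24 mm, 6 mm proud of the top face) stand midway between neighbouring places.
- place2 (a point): hanging place 2 of 5 along the bar: centre of the bar's top face, 75 mm from the pivot towards the winch (-y); moves with the bar. Thin collars (20 by 24 mm, 6 mm proud of the top face) stand midway between neighbouring places.
- place3 (a point): hanging place 3 of 5 along the bar: centre of the bar's top face, 0 mm from the pivot (the middle); moves with the bar. Thin collars (20 by 24 mm, 6 mm proud of the top face) stand midway between neighbouring places.
- place4 (a point): hanging place 4 of 5 along the bar: centre of the bar's top face, 75 mm from the pivot away from the winch (+y); moves with the bar. Thin collars (20 by 24 mm, 6 mm proud of the top face) stand midway between neighbouring places.
- place5 (a point): hanging place 5 of 5 along the bar: centre of the bar's top face, 150 mm from the pivot away from the winch (+y); moves with the bar. Thin collars (20 by 24 mm, 6 mm proud of the top face) stand midway between neighbouring places.
- tape: tape measure lying on its side, 55 mm across, 30 mm tall; a bystander. Origin: its underside's centre.
- offcut: small wood offcut, 75 by 45 by 19 mm; a bystander. Origin: its underside's centre.
- cup: paper-white cup, 84 mm across, 95 mm tall; a bystander. Origin: its underside's centre.
- driver: screwdriver lying on the bench; a bystander. Origin: its underside's centre or thereabouts.
There are look-alikes about, which are no part of the job. What is shaped like the bracket3 but purple is not meant. Leave any turquoise look-alike of the bracket5 alone.

How it is judged:
On the way, in this order (a step that is already met when the one before it is completed fails the run):
1. the pawl is lifted clear of the ratchet while the bar is still up (value of joint pawl above 0.6 rad and value of joint mast above 0.03 m), for 0.2 s.
2. with the pawl out, the wheel is turned back until the bar is fully down (value of joint mast below 0.006 m and value of joint pawl above 0.4 rad), for 0.2 s.
3. the pawl is dropped back into the teeth, bar still down (value of joint mast below 0.006 m and value of joint pawl below 0.3 rad), for 0.3 s.
At the end, for the whole second after the job is handed in: every bracket that is there hangs astride the bar, resting on its top face (origin within 12 mm of the bar's centre plane across, 31 to 47 mm below its centre line) and still; the bar is level within 0.07 rad and still; the bar is fully down (within 6 mm) and the pawl is in the teeth (below 0.3 rad) (all of step 3 and x of bracket1 in the frame of bar_mid between -0.012 and 0.012 m and y of bracket1 in the frame of bar_mid between -0.19 and 0.19 m and z of bracket1 in the frame of bar_mid between -0.047 and -0.031 m and linear speed of each of bracket1, bracket2, bracket3, bracket4, bracket5 below 0.03 m/s and x of bracket2 in the frame of bar_mid between -0.012 and 0.012 m and y of bracket2 in the frame of bar_mid between -0.19 and 0.19 m and z of bracket2 in the frame of bar_mid between -0.047 and -0.031 m and x of bracket3 in the frame of bar_mid between -0.012 and 0.012 m and y of bracket3 in the frame of bar_mid between -0.19 and 0.19 m and z of bracket3 in the frame of bar_mid between -0.047 and -0.031 m and x of bracket4 in the frame of bar_mid between -0.012 and 0.012 m and y of bracket4 in the frame of bar_mid between -0.19 and 0.19 m and z of bracket4 in the frame of bar_mid between -0.047 and -0.031 m and x of bracket5 in the frame of bar_mid between -0.012 and 0.012 m and y of bracket5 in the frame of bar_mid between -0.19 and 0.19 m and z of bracket5 in the frame of bar_mid between -0.047 and -0.031 m and value of joint bar between -0.07 and 0.07 rad and velocity of joint bar between -0.1 and 0.1 rad/s); the robot touches nothing.
It fails at once if the bar tips more than 0.3 rad (value of joint bar above 0.3 rad or value of joint bar below -0.3 rad).
It fails at once if a bracket hangs on the bar while the bar is not down or the pawl is out ((value of joint mast above 0.015 m or value of joint pawl above 0.4 rad) and ((x of bracket1 in the frame of bar_mid between -0.014 and 0.014 m and y of bracket1 in the frame of bar_mid between -0.19 and 0.19 m and z of bracket1 in the frame of bar_mid between -0.043 and -0.027 m) or (x of bracket2 in the frame of bar_mid between -0.014 and 0.014 m and y of bracket2 in the frame of bar_mid between -0.19 and 0.19 m and z of bracket2 in the frame of bar_mid between -0.043 and -0.027 m) or (x of bracket3 in the frame of bar_mid between -0.014 and 0.014 m and y of bracket3 in the frame of bar_mid between -0.19 and 0.19 m and z of bracket3 in the frame of bar_mid between -0.043 and -0.027 m) or (x of bracket4 in the frame of bar_mid between -0.014 and 0.014 m and y of bracket4 in the frame of bar_mid between -0.19 and 0.19 m and z of bracket4 in the frame of bar_mid between -0.043 and -0.027 m) or (x of bracket5 in the frame of bar_mid between -0.014 and 0.014 m and y of bracket5 in the frame of bar_mid between -0.19 and 0.19 m and z of bracket5 in the frame of bar_mid between -0.043 and -0.027 m))).
It fails at once if a bystander is moved more than 40 mm (distance of any of tape, offcut, cup, driver from where it was at the start of the episode above 0.04 m).
Of bracket1, bracket2, bracket3, bracket4, bracket5 only 3 to 5 are there at a start; the rules pass over those that are not, and their reading is None.
At some moment in a run one of bracket1, bracket2, bracket3, bracket4, bracket5 may be knocked a few centimetres aside while the robot is not near it.
It also fails if it takes over 210 s, if anything falls off the work surface, if the arm or the gripper's body presses on something with over 40 N, if the wrist force passes 120 N, or if a joint passes its speed limit or range.

## Working session

There is one attempt and no reset: what is moved stays moved. The work goes in short steps, Python scripts to look and compute and a tool call to move; the robot and the scene stay as the last step left them, time stands still between calls to the robot, and variables do not carry over. Pictures are saved under pics/ and viewed, at most 14 in all, crops included, and the job is handed in when it is done.

Besides the shell and the picture viewer there is one more tool, called after ">>>" in YAML: its name, and indented under it one key for each argument. carry_out: Moves the arm, as the interface text tells. Its arguments: {"type":"object","properties":{"plan":{"type":"array","items":{"type":"array","items":{"type":"array","items":{"type":"number"}}}},"squeeze":{"type":"number"}},"required":["plan"]}

```bash
mkdir -p pics; cat > h.py <<'E'
import numpy as np, cv2
from station import manip
from scipy.spatial.transform import Rotation as R
def K(p):
    h,w=p["color"].shape[:2]; f=h/2/np.tan(np.radians(p["vertical_fov"])/2)
    return np.array([[f,0,p["cx"]],[0,f,p["cy"]],[0,0,1]])
def ray(p,uv):
    T=np.array(p["world_from_camera"]); d=np.linalg.inv(K(p))@[uv[0],uv[1],1]
    return T[:3,3],T[:3,:3]@d
def at_z(p,uv,z):
    o,d=ray(p,uv); return o+d*(z-o[2])/d[2]
def proj(p,X):
    T=np.array(p["world_from_camera"]); c=T[:3,:3].T@(np.array(X)-T[:3,3]); q=K(p)@c; return q[:2]/q[2]
def tri(p1,u1,p2,u2):
    A=[];b=[]
    o1,d1=ray(p1,u1);o2,d2=ray(p2,u2)
    s=np.linalg.lstsq(np.c_[d1,-d2],o2-o1,rcond=None)[0]
    a=o1+s[0]*d1;c=o2+s[1]*d2
    return (a+c)/2,np.linalg.norm(a-c)
def px(l): return np.array(l)*[560,420]
def save(p,n,crop=None,k=1):
    im=p["color"][:,:,::-1]
    if crop: x0,y0,x1,y1=crop; im=im[y0:y1,x0:x1]
    cv2.imwrite(f"pics/{n}.png",cv2.resize(im,None,fx=k,fy=k,interpolation=cv2.INTER_CUBIC))
def move(dx,dy,dz):
    "world shift (m) -> tool mm"
    s=manip.read_state(); return np.round(R.from_rotvec(s["eef_rot"]).inv().apply([dx,dy,dz])*1000,1)
E
cat > a.py <<'E'
from h import *
T=manip.capture("top");S=manip.capture("side")
save(T,"top0",None,1.4);save(S,"side0",None,1.4)
for n,p in(("T",T),("S",S)):
    print(n,np.round(p["world_from_camera"],3).tolist(),p["vertical_fov"],p["cx"],p["cy"])
    for t in["bracket1","stand","tape","offcut","cup","driver","knob_top","pawl_grip","pawl_hinge","wheel_axis","bar_mid","place1","place2","place3","place4","place5"]:
        print(t,[(np.round(px(d["location"]),1).tolist(),round(d["score"],2)) for d in manip.mark_of(t,p)][:8])
s=manip.read_state();print(s["tcp_pos"],s["eef_rot"],s["time"],s["grip_width"],s["contact_force"]);print(R.from_rotvec(s["eef_rot"]).as_matrix().round(3))
E
python3 a.py
```

```text
T [[0.027, -0.996, 0.088, 0.344], [-0.999, -0.029, -0.023, 0.01], [0.025, -0.087, -0.996, 1.567], [0.0, 0.0, 0.0, 1.0]] 44.207465962421935 278.6407256163228 210.42790282697868
bracket1 [([356.0, 290.3], 0.96), ([313.2, 239.3], 0.88), ([363.2, 248.5], 0.68), ([177.5, 251.6], 0.58), ([248.4, 256.0], 0.55)]
stand [([216.4, 175.2], 0.64)]
tape [([175.9, 163.3], 0.51)]
offcut [([254.4, 146.9], 0.81)]
cup [([143.3, 198.3], 0.56), ([149.7, 153.2], 0.24)]
driver [([404.8, 220.4], 0.64)]
knob_top [([332.3, 186.5], 0.52)]
pawl_grip [([403.1, 220.1], 0.59), ([366.6, 176.2], 0.48)]
pawl_hinge []
wheel_axis [([337.3, 179.0], 0.56)]
bar_mid [([210.8, 159.4], 0.75), ([236.2, 155.7], 0.29)]
place1 [([267.4, 159.7], 0.96), ([178.7, 157.6], 0.74), ([210.6, 157.2], 0.69), ([236.8, 156.0], 0.63), ([150.2, 150.2], 0.56)]
place2 [([267.4, 159.7], 0.96), ([178.7, 157.6], 0.74), ([210.6, 157.2], 0.69), ([236.8, 156.0], 0.63), ([150.2, 150.2], 0.56)]
place3 [([267.4, 159.7], 0.96), ([178.7, 157.6], 0.74), ([210.6, 157.2], 0.69), ([236.8, 156.0], 0.63), ([150.2, 150.2], 0.56)]
place4 [([267.4, 159.7], 0.96), 
[... 1103 characters left out ...]
.91), ([225.9, 188.4], 0.87), ([238.5, 172.2], 0.81), ([202.7, 204.1], 0.7), ([164.0, 242.0], 0.6)]
place3 [([186.2, 221.3], 0.91), ([225.9, 188.4], 0.87), ([238.5, 172.2], 0.81), ([202.7, 204.1], 0.7), ([164.0, 242.0], 0.6)]
place4 [([186.2, 221.3], 0.91), ([225.9, 188.4], 0.87), ([238.5, 172.2], 0.81), ([202.7, 204.1], 0.7), ([164.0, 242.0], 0.6)]
place5 [([186.2, 221.3], 0.91), ([225.9, 188.4], 0.87), ([238.5, 172.2], 0.81), ([202.7, 204.1], 0.7), ([164.0, 242.0], 0.6)]
[ 0.19709078 -0.59309999  0.22958771] [-3.10124149e+00 -5.01810409e-01  2.28143147e-05] 1.7 0.08521702097485394 [-0.20008492 -0.58282359 -0.72076938]
[[ 0.949  0.315 -0.   ]
 [ 0.315 -0.949  0.   ]
 [-0.    -0.    -1.   ]]
```

View pics/top0.png

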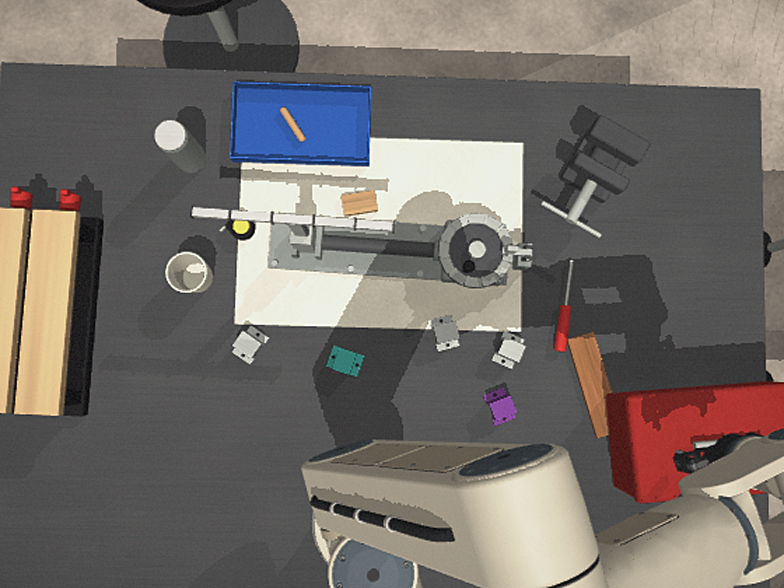

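View pics/side0.png

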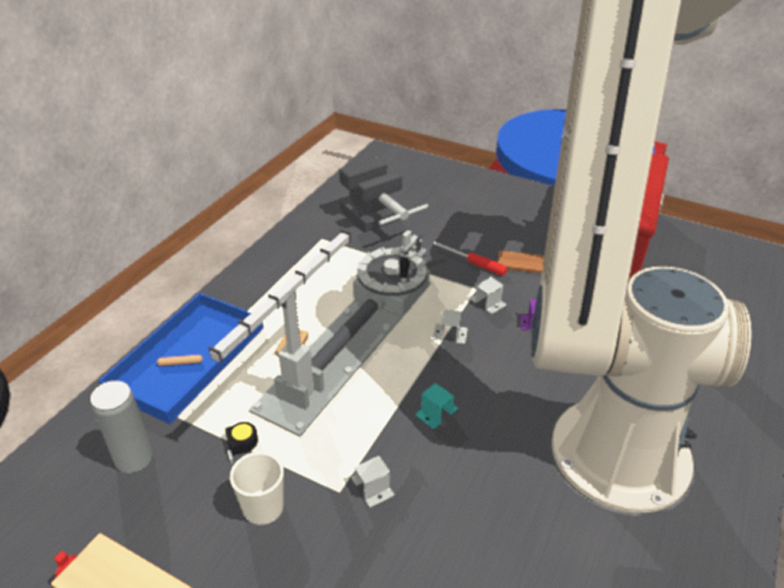

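The top view shows the winch at the right (wheel at (476,248) in the 1.4x picture) and the mast at (307,240). There are three steel-grey brackets, at (250,343), (446,333) and (509,350). The teal one (346,361) and the purple one (500,405) are look-alikes. The side view agrees. The arm may be hiding more brackets.

```bash
cat > fit.py <<'E'
from h import *
from scipy.optimize import least_squares
def model(v):
    x,y,a,q=v; m=.03*q; z=.205+m; k=.471+q
    P={"wheel_axis":(0,-.36,.07),"knob_top":(.045*np.cos(k),-.36+.045*np.sin(k),.132),"pawl_hinge":(0,-.465,.096),"pawl_grip":(0,-.425,.123),
       "bar_mid":(0,0,z)}
    for i in range(5): P[f"place{i+1}"]=(0,.075*(i-2),z+.008)
    c,s=np.cos(a),np.sin(a)
    return {n:np.array([x+c*p[0]-s*p[1],y+s*p[0]+c*p[1],p[2]]) for n,p in P.items()}
def fit(obs,v0):
    f=lambda v:np.concatenate([proj(p,model(v)[n])-u for p,n,u in obs])
    r=least_squares(f,v0,loss="soft_l1",f_scale=2); return r.x,f(r.x).reshape(-1,2)
E
cat > b.py <<'E'
from fit import *
T=manip.capture("top");S=manip.capture("side")
o=[(T,"wheel_axis",(337.3,179)),(T,"knob_top",(332.3,186.5)),(T,"pawl_grip",(366.6,176.2)),(T,"bar_mid",(210.8,159.4)),
(S,"wheel_axis",(280.4,193.9)),(S,"knob_top",(284.8,188.8)),(S,"pawl_grip",(293,168.4)),(S,"pawl_hinge",(293.9,169.5)),(S,"bar_mid",(206.4,204.5))]
for i,(a,b) in enumerate(zip([(267.4,159.7),(236.8,156),(210.6,157.2),(178.7,157.6),(150.2,150.2)],[(238.5,172.2),(225.9,188.4),(202.7,204.1),(186.2,221.3),(164,242)])):
    o+=[(T,f"place{i+1}",a),(S,f"place{i+1}",b)]
v,r=fit(o,[.4,.18,0,2.2]);print(v.round(4));
for (p,n,u),e in zip(o,r):print(n,e.round(1))
for n,X in model(v).items():print(n,X.round(3))
for u,w in(((356,290.3),None),((313.2,239.3),(319.8,240.1)),((363.2,248.5),(347.7,212.9)),((177.5,251.6),(264.4,347)),((248.4,256),(311.8,291))):
    print(at_z(T,u,0).round(3),at_z(S,w,0).round(3) if w else"")
save(T,"t1",(150,220,400,310),3.2)
save(S,"s1",(230,140,400,260),4)
E
python3 b.py
```

```text
[ 0.59    0.1588 -0.0382  2.1206]
wheel_axis [ 2.7 -0.8]
knob_top [1.7 1.3]
pawl_grip [-1.1  0.7]
bar_mid [-0.9 -2.6]
wheel_axis [-1.4 -0.8]
knob_top [ 1.6 -3.8]
pawl_grip [-3.7  0.5]
pawl_hinge [1.2 0.1]
bar_mid [-1.2  3.1]
place1 [1.6 0.6]
place1 [1. 1.]
place2 [2.5 2.2]
place2 [-3.   0.1]
place3 [-1. -1.]
place3 [2.3 1. ]
place4 [ 1.1 -3.5]
place4 [-0.8  1.8]
place5 [-0.3  1.8]
place5 [-0.   0.8]
wheel_axis [ 0.576 -0.201  0.07 ]
knob_top [ 0.539 -0.176  0.132]
pawl_hinge [ 0.572 -0.306  0.096]
pawl_grip [ 0.574 -0.266  0.123]
bar_mid [0.59  0.159 0.269]
place1 [0.584 0.009 0.277]
place2 [0.587 0.084 0.277]
place3 [0.59  0.159 0.277]
place4 [0.593 0.234 0.277]
place5 [0.596 0.309 0.277]
[ 0.247 -0.265  0.   ] 
[ 0.397 -0.133  0.   ] [ 0.403 -0.135  0.   ]
[ 0.374 -0.285  0.   ] [ 0.375 -0.294  0.   ]
[0.349 0.275 0.   ] [0.369 0.274 0.   ]
[0.342 0.062 0.   ] [0.341 0.059 0.   ]
```

View pics/t1.png

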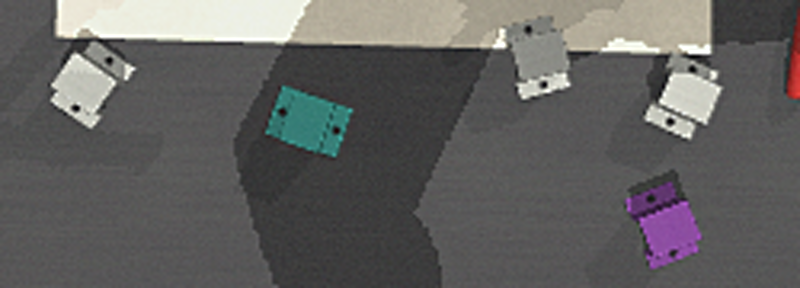

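View pics/s1.png

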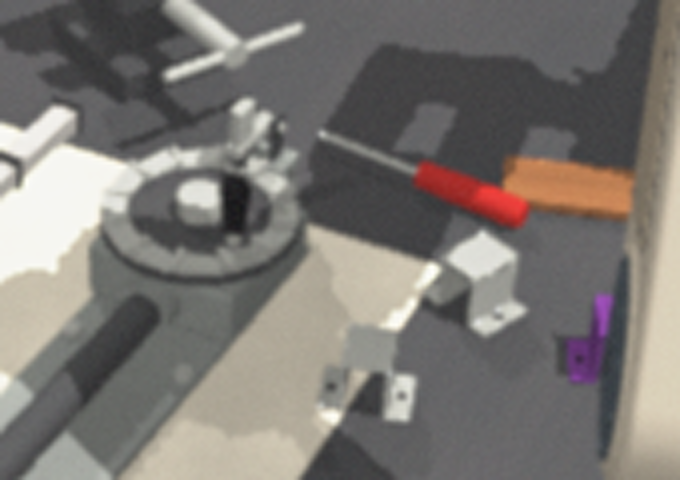

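Crops: top shows the grey steel brackets at (177,248), (319,238) and (364,250). The teal (248,258) and purple (357,289) look-alikes are to be left alone. Side shows the pawl fin at (291,169) and the knob at (289,187). The reprojection fit is within 3-4 px. Next I check the T-shaped thing's height and plan the approach to the fin.

```bash
cat > to.py <<'E'
from h import *
import sys
x,y,z,yaw=map(float,sys.argv[1:5])   # yaw: world direction of tool y, deg
s=manip.read_state();M=R.from_rotvec(s["eef_rot"]).as_matrix();p=np.array(s["tcp_pos"])
cur=np.degrees(np.arctan2(M[1,1],M[0,1])); d=-(yaw-cur); d=(d+90)%180-90
print("shift",(M.T@(np.array([x,y,z])-p)*1000).round(1),"turn",round(d,1),"| tcp",p.round(4),"yaw",cur.round(1),"q",np.round(s["qpos"],2),"F",np.round(s["contact_force"],1),"t",round(s["time"],2),"w",round(s["grip_width"],4))
E
python3 - <<'E'
from h import *
T=manip.capture("top");S=manip.capture("side")
for a,b in(((543/1.4,195/1.4),(365/1.4+2,222/1.4)),((600/1.4,235/1.4),(427/1.4,207/1.4))):print([q.round(3) for q in tri(T,a,S,b)])
E
python3 to.py 0.574 -0.266 0.23 -2.2
```

```text
[array([ 0.701, -0.337,  0.078]), np.float64(0.014)]
[array([ 0.611, -0.46 ,  0.08 ]), np.float64(0.005)]
shift [ 4.608e+02 -1.916e+02 -4.000e-01] turn -69.4 | tcp [ 0.1971 -0.5931  0.2296] yaw -71.6 q [-1.25  0.35  1.63  0.    1.16 -0.  ] F [ 0.2  0.  -0.2] t 1.9 w 0.0855
```

>>> carry_out:
  plan:
    - [[0,461,-192,0,-69.4],[0,461,-192,0,-69.4],[0,461,-192,0,-69.4],[0,461,-192,0,-69.4],[0,461,-192,0,-69.4]]
  squeeze: 20

```text
time: 2.52
tcp_pos: [0.4344, -0.3867, 0.2298]
eef_rot: [2.534, 1.856, 0.0]
contact_force: [0.7, -0.6, 0.6]
grip_width: 0.0427
gripper_force: 0.0
```

```bash
python3 to.py 0.574 -0.266 0.20 -2.2
```

```text
shift [157.3  96.7  29.9] turn -15.4 | tcp [ 0.4344 -0.3867  0.2298] yaw -17.6 q [-0.73  0.29  1.73 -0.    1.13 -0.42] F [ 0.7 -0.6  0.6] t 2.52 w 0.0427
```

>>> carry_out:
  plan:
    - [[0,157,97,30,-15.4],[0,157,97,30,-15.4],[0,157,97,30,-15.4],[0,157,97,30,-15.4]]

```text
time: 3.02
tcp_pos: [0.576, -0.2653, 0.1985]
eef_rot: [-2.264, -2.177, -0.001]
contact_force: [-0.1, -1.1, -0.3]
grip_width: 0.0426
gripper_force: 0.0
```

```bash
python3 to.py 0.574 -0.266 0.134 -2.2; python3 - <<'E'
from fit import *
T=manip.capture("top");S=manip.capture("side")
for p in(T,S):
  for t in["pawl_grip","pawl_hinge","knob_top","wheel_axis","bracket1"]:
    print(t,[(np.round(px(d["location"]),1).tolist(),round(d["score"],2)) for d in manip.mark_of(t,p)][:8])
M=model([.59,.1588,-.0382,2.12])
for n in["pawl_grip","knob_top"]:print(n,proj(T,M[n]),proj(S,M[n]))
a=cv2.resize(S["color"][120:260,220:360,::-1],(560,560),interpolation=2);b=cv2.resize(T["color"][130:270,300:350,::-1],(200,560),interpolation=2)
cv2.imwrite("pics/c2.png",np.hstack([a,b]))
for t in[(250,260),(319,238)]:print(at_z(T,t,0).round(3))
E
```

```text
shift [-0.8 -1.9 64.5] turn -0.1 | tcp [ 0.576  -0.2653  0.1985] yaw -2.3 q [-0.43  0.4   1.64  0.    1.1  -0.4 ] F [-0.1 -1.1 -0.3] t 3.02 w 0.0426
pawl_grip []
pawl_hinge []
knob_top [([332.7, 187.6], 0.48)]
wheel_axis [([337.2, 179.9], 0.98)]
bracket1 [([179.1, 250.9], 0.82), ([247.6, 254.4], 0.73), ([314.1, 237.9], 0.71)]
pawl_grip [([289.5, 167.7], 0.65)]
pawl_hinge [([291.7, 172.3], 0.66), ([319.0, 238.7], 0.36)]
knob_top [([286.8, 185.6], 0.45)]
wheel_axis []
bracket1 [([313.7, 292.8], 0.9), ([349.3, 212.0], 0.86), ([319.5, 241.2], 0.79), ([261.2, 344.8], 0.75), ([383.3, 228.6], 0.51)]
pawl_grip [365.45991677 176.9358306 ] [289.30318528 168.90383367]
knob_top [334.00821827 187.79568391] [286.40009358 184.96848507]
[0.33  0.057 0.   ]
[ 0.402 -0.15   0.   ]
```

View pics/c2.png

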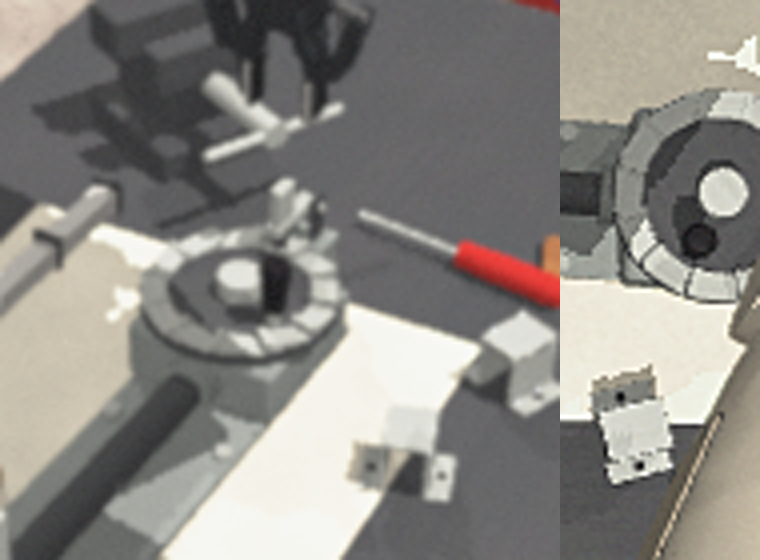

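The side crop shows the gripper's fingers straddling above the fin, with the fin at about (290,169) px. That matches the model's (289,169). Descend and close.

>>> carry_out:
  plan:
    - [[0,-1,-2,40,0],[0,-1,-2,64,0],[-1,-1,-2,64,0],[-1,-1,-2,64,0],[-1,-1,-2,64,0]]

```text
time: 4.25
tcp_pos: [0.5723, -0.2699, 0.137]
eef_rot: [2.268, 2.171, 0.001]
contact_force: [0.5, 0.5, -0.2]
grip_width: 0.0003
gripper_force: 0.0
```

The gripper closed on nothing, so I look.

```bash
python3 - <<'E'
from fit import *
T=manip.capture("top");S=manip.capture("side")
for p in(T,S):
  for t in["pawl_grip","pawl_hinge"]:
    print(t,[(np.round(px(d["location"]),1).tolist(),round(d["score"],2)) for d in manip.mark_of(t,p)][:8])
s=manip.read_state();tip=np.array(s["tcp_pos"])-[0,0,.022];print(tip,proj(S,tip),s["contact_force"])
save(S,"c3",(250,120,330,220),6)
E
```

```text
pawl_grip []
pawl_hinge []
pawl_grip [([291.0, 168.3], 0.71)]
pawl_hinge [([336.1, 184.9], 0.72), ([292.2, 170.8], 0.67)]
[ 0.57163515 -0.26951851  0.11393045] [290.35174959 170.85564225] [-0.28639361 -0.15953908 -0.61365025]
```

View pics/c3.png

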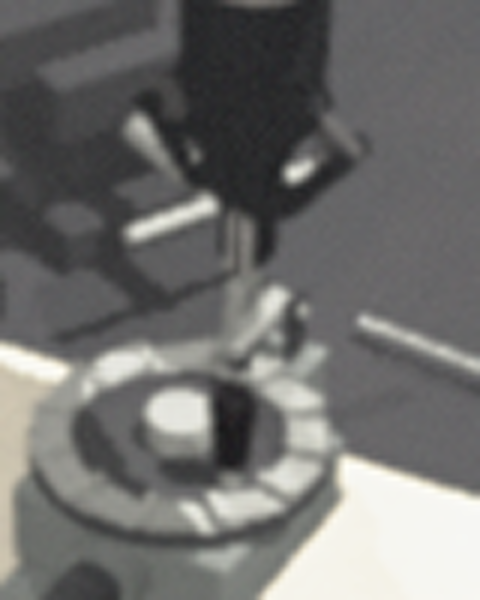

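Fingers are near (289,175) px beside the fin. I check the model by overlaying it on the earlier unobstructed pictures.

```bash
python3 - <<'E'
from fit import *
T=manip.capture("top");S=manip.capture("side")
t0=cv2.imread("pics/top0.png");s0=cv2.imread("pics/side0.png")
M=model([.59,.1588,-.0382,2.12])
out=[]
for im,p,(x0,y0) in((t0,T,(315,150)),(s0,S,(250,140))):
    k=1.4;c=im[int(y0*k):int((y0+70)*k),int(x0*k):int((x0+70)*k)];c=cv2.resize(c,(400,400),interpolation=2)
    s=400/70
    def dot(X,col):
        u=(proj(p,X)-[x0,y0])*s;cv2.circle(c,(int(u[0]),int(u[1])),3,col,1)
    g=M["pawl_grip"]
    dot(g,(0,0,255));dot(g+[0,0,.011],(0,255,0));dot(g-[0,0,.023],(255,0,0));dot(M["pawl_hinge"],(255,0,255));dot(M["knob_top"],(0,255,255))
    for a in np.linspace(0,6.28,40):dot(M["wheel_axis"]+[.079*np.cos(a),.079*np.sin(a),.02],(200,200,0))
    out.append(c)
cv2.imwrite("pics/ov.png",np.hstack(out))
E
```

```text
(no output)
```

View pics/ov.png

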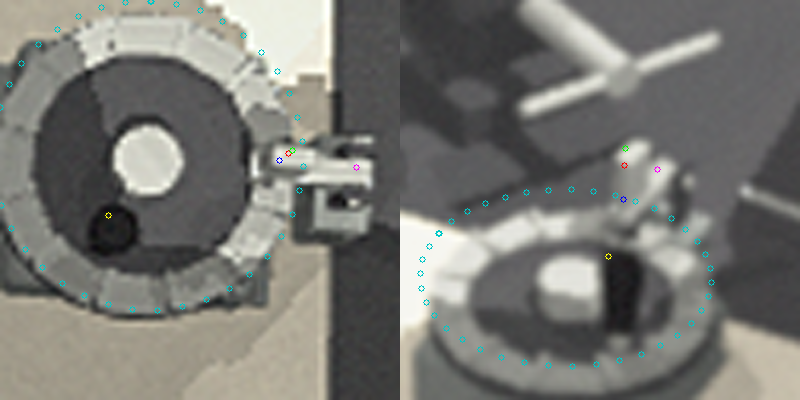

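```bash
python3 - <<'E'
from fit import *
S=manip.capture("side");np.save("sA.npy",S["color"])
E
```

>>> carry_out:
  plan:
    - [[-1,0,0,-60,0],[-1,0,0,-80,0],[-1,0,0,-80,0]]

```text
time: 5.08
tcp_pos: [0.5725, -0.27, 0.2174]
eef_rot: [2.267, 2.17, 0.002]
contact_force: [-0.1, 0.4, -0.2]
grip_width: -0.0001
gripper_force: 0.0
```

```bash
python3 - <<'E'
from fit import *
S=manip.capture("side");A=np.load("sA.npy");out=[]
s=manip.read_state();tip=np.array(s["tcp_pos"])-[0,0,.022];print(s["tcp_pos"],s["grip_width"])
M=model([.59,.1588,-.0382,2.12])
for i,im in enumerate((A,S["color"])):
    c=cv2.resize(im[125:205,260:310,::-1],(400,640),interpolation=2)
    d=lambda X,col:cv2.circle(c,tuple(int(q) for q in (proj(S,X)-[260,125])*8),3,col,1)
    d(tip-[0,0,.08*(1-i)],(0,0,255));d(M["pawl_grip"],(0,255,0));d(M["pawl_grip"]+[0,0,.011],(0,255,255))
    out.append(c[:600])
cv2.imwrite("pics/d1.png",np.hstack(out))
E
```

```text
[ 0.57155675 -0.2694873   0.21574125] -0.00013221014076216861
```

View pics/d1.png

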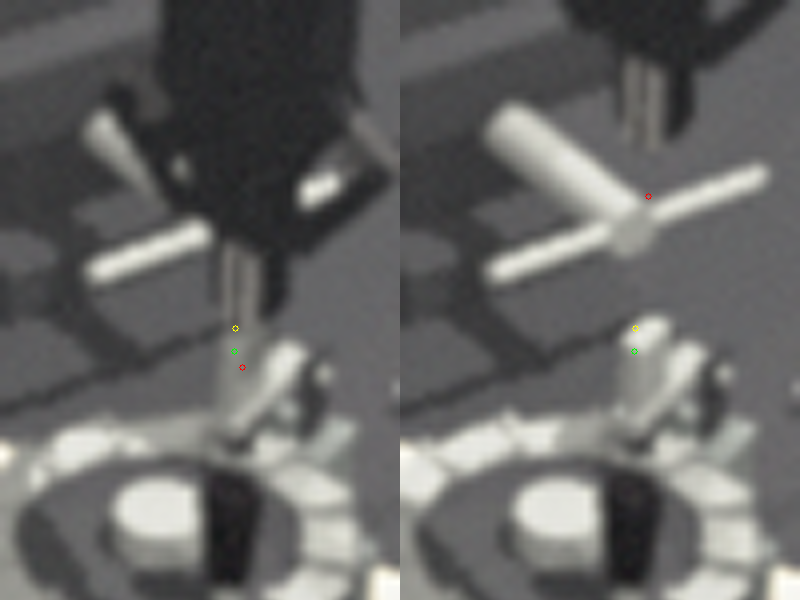

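Left (down): the fingertips end at about (290,166) px, just on top of the fin. Right (raised): the tips show about 6 px above where 22 mm ahead of the TCP should be. So the fingers are about 20 mm shorter than assumed. I check tips_ahead.

```bash
python3 - <<'E'
from h import *
print(manip.tips_ahead)
s=manip.read_state();print(s["tcp_pos"],s["contact_force"])
S=manip.capture("side")
# visible tip pixel
u=(260+(647-400)/8,125+150/8);print(u)
for l in(0,.005,.01,.022):print(l,proj(S,np.array(s["tcp_pos"])-[0,0,l]))
E
```

```text
0.022
[ 0.57155675 -0.2694873   0.21574125] [ 0.6817667   0.62786912 -1.14533363]
(290.875, 143.75)
0 [291.19437606 143.40777213]
0.005 [291.15219002 144.81219759]
0.01 [291.11018409 146.21062712]
0.022 [291.0100978 149.5426232]
```

>>> carry_out:
  plan:
    - [[0,3,-2,0,0],[0,3,-2,60,0],[0,3,-2,85,0],[0,3,-2,100,0],[-1,3,-2,100,0]]

```text
time: 5.8
tcp_pos: [0.5689, -0.266, 0.1144]
eef_rot: [-2.268, -2.171, 0.001]
contact_force: [-0.4, -0.3, 0.4]
grip_width: 0.0258
gripper_force: 0.0
```

>>> carry_out:
  plan:
    - [[-1,0,0,0,0],[-1,0,0,0,0],[-1,0,0,0,0]]

```text
time: 6.18
tcp_pos: [0.571, -0.2668, 0.1166]
eef_rot: [2.267, 2.17, 0.002]
contact_force: [6.0, -1.0, -6.0]
grip_width: 0.0114
gripper_force: 26.4
```

The fin is gripped at 11.4 mm wide. I lead it over along the arc.

>>> carry_out:
  plan:
    - [[-1,-5,0,-6,0],[-1,-12,0,-12,0],[-1,-19,0,-16,0],[-1,-27,0,-19,0],[-1,-35,0,-21,0]]

```text
time: 6.8
tcp_pos: [0.5694, -0.3011, 0.1373]
eef_rot: [2.269, 2.171, 0.004]
contact_force: [6.8, 2.4, -8.9]
grip_width: 0.0113
gripper_force: 22.1
```

>>> carry_out:
  plan:
    - [[-1,-8,0,0,0],[-1,-17,0,1,0],[-1,-25,0,4,0],[-1,-32,0,8,0],[-1,-36,0,11,0]]

```text
time: 7.42
tcp_pos: [0.5679, -0.3387, 0.1276]
eef_rot: [2.267, 2.169, 0.002]
contact_force: [3.2, 0.1, 7.1]
grip_width: 0.0113
gripper_force: 23.5
```

>>> carry_out:
  plan:
    - [[0,0,0,0,0],[0,0,0,0,0],[0,0,0,-50,0],[0,0,0,-100,0],[0,0,0,-100,0]]

```text
time: 8.05
tcp_pos: [0.5684, -0.3385, 0.2303]
eef_rot: [2.264, 2.168, 0.003]
contact_force: [0.2, 0.1, -0.5]
grip_width: 0.0429
gripper_force: 0.0
```

```bash
cat > sav.py <<'E'
from h import *
import sys
T=manip.capture("top");S=manip.capture("side")
np.savez(sys.argv[1],t=T["color"],s=S["color"])
for t in sys.argv[2:]:
  for p,n in((T,"T"),(S,"S")):
    print(n,t,[(np.round(px(d["location"]),1).tolist(),round(d["score"],2)) for d in manip.mark_of(t,p)][:6])
E
python3 sav.py A pawl_grip knob_top wheel_axis
python3 - <<'E'
from h import *
S=manip.capture("side")
for X in((.570,-.348,.119),(.572,-.266,.123)):print(proj(S,X))
A=np.load("A.npz");c=cv2.resize(A["s"][125:215,250:320,::-1],(466,600),interpolation=2);cv2.imwrite("pics/e1.png",c)
E
```

```text
T pawl_grip [([395.6, 178.2], 0.54)]
S pawl_grip [([301.8, 154.0], 0.51)]
T knob_top [([330.1, 187.3], 0.43), ([143.2, 195.7], 0.28)]
S knob_top [([288.7, 185.1], 0.63), ([172.8, 316.6], 0.22)]
T wheel_axis [([336.8, 180.2], 0.69), ([317.1, 241.0], 0.64)]
S wheel_axis [([281.4, 193.2], 0.94), ([187.5, 361.9], 0.58)]
[301.53337366 157.40958446]
[289.82145109 169.04017947]
```

View pics/e1.png

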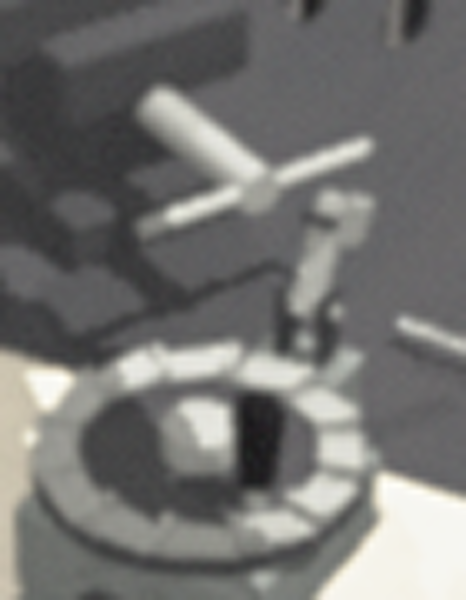

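The pawl is thrown over (fin at (302,155) px). Next is the knob.

```bash
python3 - <<'E'
from h import *
T=manip.capture("top");S=manip.capture("side")
for a,b in(((331.5,187.3),(287.8,185.2)),((334.8,189.4),(289.5,185.3))):
    X,e=tri(T,a,S,b);print(X.round(4),e.round(4),"atz",at_z(T,a,.132).round(3),at_z(S,b,.132).round(3))
E
python3 to.py 0.535 -0.178 0.20 56
```

```text
[ 0.5356 -0.1697  0.1371] 0.008 atz [ 0.54  -0.169  0.132] [ 0.535 -0.177  0.132]
[ 0.5324 -0.1792  0.1312] 0.0043 atz [ 0.534 -0.178  0.132] [ 0.53  -0.179  0.132]
shift [157.7 -38.2  25.1] turn -58.5 | tcp [ 0.5663 -0.3372  0.225 ] yaw -2.5 q [-0.54  0.41  1.56 -0.    1.17 -0.5 ] F [-0.5  0.4  0.4] t 8.6 w 0.0429
```

>>> carry_out:
  plan:
    - [[0.4,158,-40,25,-58.5],[0.4,158,-40,25,-58.5],[0.4,158,-40,25,-58.5],[0.4,158,-40,25,-58.5],[0.4,158,-40,25,-58.5]]

```text
time: 9.22
tcp_pos: [0.5334, -0.177, 0.2006]
eef_rot: [1.032, 2.967, -0.0]
contact_force: [0.2, -0.3, 0.4]
grip_width: 0.0595
gripper_force: 0.0
```

```bash
python3 to.py 0.533 -0.178 0.107 56
```

```text
shift [-0.3 -1.  93.6] turn -4.4 | tcp [ 0.5334 -0.177   0.2006] yaw 51.6 q [-0.32  0.29  1.8  -0.    1.06 -1.22] F [ 0.2 -0.3  0.4] t 9.22 w 0.0595
```

>>> carry_out:
  plan:
    - [[0.4,0,0,50,-4.4],[0.4,0,0,80,-4.4],[0.4,0,0,94,-4.4],[-1,0,0,94,-4.4],[-1,0,0,94,-4.4]]
  squeeze: 30

```text
time: 9.85
tcp_pos: [0.5344, -0.178, 0.1077]
eef_rot: [0.928, 2.999, -0.0]
contact_force: [-0.7, -0.1, -0.5]
grip_width: 0.0237
gripper_force: 0.0
```

>>> carry_out:
  plan:
    - [[-1,0,0,0,0],[-1,0,0,0,0]]

```text
time: 10.1
tcp_pos: [0.5343, -0.1781, 0.1079]
eef_rot: [0.928, 2.999, -0.0]
contact_force: [-1.1, -0.4, 7.1]
grip_width: 0.0208
gripper_force: 29.7
```

```bash
cat > arc.py <<'E'
from h import *
import sys
ax=np.array([.572,-.201]) if len(sys.argv)<4 else np.array(list(map(float,sys.argv[3:5])))
n,step=int(sys.argv[1]),float(sys.argv[2])  # rows, deg/row clockwise
s=manip.read_state();M=R.from_rotvec(s["eef_rot"]).as_matrix();p=np.array(s["tcp_pos"]);r=p[:2]-ax
print("r",np.linalg.norm(r)*1000,"dir",np.degrees(np.arctan2(r[1],r[0])),"tcp",p,"F",s["contact_force"],"t",s["time"],"w",s["grip_width"])
for i in range(1,n+1):
    a=np.radians(-step*i);q=np.array([[np.cos(a),-np.sin(a)],[np.sin(a),np.cos(a)]])@(r/np.linalg.norm(r)*.045)
    print(np.round((M.T@np.append(ax+q-p[:2],0))*1000,1),step*i)
E
python3 arc.py 5 10
```

```text
r 44.057546593758886 dir 148.757585403295 tcp [ 0.53433165 -0.17814911  0.1078851 ] F [-1.06850909 -0.3567348   7.13179878] t 10.1 w 0.02077423878441154
[0.7 7.8 0. ] 10.0
[-0.9 15.5  0. ] 20.0
[-3.8 22.7  0. ] 30.0
[-8.  29.4  0. ] 40.0
[-13.2  35.3   0. ] 50.0
```

>>> carry_out:
  plan:
    - [[-1,0.5,8,0,10],[-1,-1,15.5,0,20],[-1,-4,22.5,0,30],[-1,-8,29.5,0,40],[-1,-13,35.5,0,50]]

```text
time: 10.72
tcp_pos: [0.5637, -0.1553, 0.1078]
eef_rot: [-2.116, -2.32, 0.0]
contact_force: [-7.5, 2.1, 12.4]
grip_width: 0.0209
gripper_force: 30.5
```

```bash
python3 arc.py 5 10
```

```text
r 46.46117470024229 dir 100.27983813459576 tcp [ 0.56370873 -0.15528462  0.10783294] F [-7.549784    2.12554962 12.42957809] t 10.725 w 0.020875988721837224
[-1.5  8.  -0. ] 10.0
[-2.8 15.7 -0. ] 20.0
[-5.5 23.1 -0. ] 30.0
[-9.4 29.9 -0. ] 40.0
[-14.5  35.9  -0. ] 50.0
```

>>> carry_out:
  plan:
    - [[-1,0,8,0,10],[-1,-2,15.5,0,20],[-1,-5,22.5,0,30],[-1,-9,29.5,0,40],[-1,-14.5,35,0,50]]

```text
time: 11.35
tcp_pos: [0.6021, -0.1643, 0.1079]
eef_rot: [-2.898, -1.207, -0.006]
contact_force: [3.0, 13.1, 6.4]
grip_width: 0.0211
gripper_force: 30.0
```

```bash
python3 arc.py 4 8
```

```text
r 47.497980463201976 dir 50.66323858821646 tcp [ 0.60210789 -0.16426346  0.10792278] F [ 3.00585556 13.10278635  6.3957051 ] t 11.35 w 0.021058146449680005
[-2.3  6.5 -0. ] 8.0
[-3.  12.7 -0. ] 16.0
[-4.6 18.8 -0. ] 24.0
[-7.  24.6 -0. ] 32.0
```

```bash
python3 arc.py 4 7 .574 -.1994
```

```text
r 44.995885067342655 dir 51.341525000361834 tcp [ 0.60210789 -0.16426346  0.10792278] F [ 3.00585556 13.10278635  6.3957051 ] t 11.35 w 0.021058146449680005
[ 0.3  5.5 -0. ] 7.0
[-0.2 11.  -0. ] 14.0
[-1.3 16.4 -0. ] 21.0
[-3.  21.6 -0. ] 28.0
```

>>> carry_out:
  plan:
    - [[-1,1,5.5,0,7],[-1,1,11,0,14],[-1,0,16.5,0,21],[-1,-2,21.5,0,28],[-1,-2,21.5,0,28]]

```text
time: 11.98
tcp_pos: [0.6151, -0.1807, 0.1079]
eef_rot: [-3.101, -0.476, -0.002]
contact_force: [-0.8, 12.4, 9.1]
grip_width: 0.0212
gripper_force: 30.5
```

```bash
python3 arc.py 2 4 .574 -.1994; python3 sav.py B bar_mid place1
```

```text
r 45.108288706179714 dir 24.448333721745733 tcp [ 0.61506365 -0.18073092  0.107873  ] F [-0.79407704 12.41259579  9.07713374] t 11.975 w 0.021185218663260202
[ 0.2  3.1 -0. ] 4.0
[ 0.2  6.3 -0. ] 8.0
T bar_mid [([211.6, 164.7], 0.77)]
S bar_mid [([205.1, 228.3], 0.83)]
T place1 [([181.8, 161.3], 0.98), ([241.0, 163.2], 0.91), ([270.2, 164.2], 0.82), ([155.8, 157.2], 0.71), ([215.7, 163.0], 0.61), ([402.4, 219.0], 0.36)]
S place1 [([225.3, 207.1], 0.98), ([188.4, 243.4], 0.86), ([238.5, 190.6], 0.76), ([168.4, 265.8], 0.66), ([188.2, 360.1], 0.64), ([208.2, 227.8], 0.57)]
```

>>> carry_out:
  plan:
    - [[-1,0,2,0,2],[-1,0,4,0,4],[-1,0,4,0,4]]

```text
time: 12.65
tcp_pos: [0.6151, -0.1812, 0.1078]
eef_rot: [-3.111, -0.368, 0.001]
contact_force: [-3.5, 29.0, 14.9]
grip_width: 0.0209
gripper_force: 31.6
```

```bash
python3 arc.py 1 4 .574 -.1994; python3 - <<'E'
from fit import *
T=manip.capture("top");S=manip.capture("side")
o=[(T,"bar_mid",(211.6,164.7)),(S,"bar_mid",(205.1,228.3)),(T,"wheel_axis",(337.3,178.8)),(S,"wheel_axis",(281,193.5))]
for i,(a,b) in enumerate(zip([(270.2,164.2),(241,163.2),(215.7,163),(181.8,161.3),(155.8,157.2)],[(238.5,190.6),(225.3,207.1),(208.2,227.8),(188.4,243.4),(168.4,265.8)])):
    o+=[(T,f"place{i+1}",a),(S,f"place{i+1}",b)]
v,r=fit(o,[.59,.16,-.04,0.1]);print(v.round(4),r.round(1).tolist())
for n,X in model(v).items():print(n,X.round(4))
E
```

```text
r 44.97046396137997 dir 23.868972386713438 tcp [ 0.61512428 -0.18120286  0.10781087] F [-3.54168731 28.97487405 14.9038533 ] t 12.65 w 0.02088351867446217
[ 0.5  3.1 -0. ] 4.0
[ 0.5876  0.1597 -0.0353 -0.0064] [[0.5, -2.5], [3.0, -0.2], [2.4, -0.2], [-1.8, -0.1], [-1.8, 1.2], [2.4, 2.5], [-0.9, 0.3], [-0.3, 1.6], [-3.9, -1.4], [-0.4, -2.2], [1.6, -1.5], [0.7, 0.6], [-0.9, 0.7], [0.3, -1.8]]
wheel_axis [ 0.5749 -0.2001  0.07  ]
knob_top [ 0.6158 -0.1814  0.132 ]
pawl_hinge [ 0.5712 -0.305   0.096 ]
pawl_grip [ 0.5726 -0.2651  0.123 ]
bar_mid [0.5876 0.1597 0.2048]
place1 [0.5823 0.0098 0.2128]
place2 [0.585  0.0847 0.2128]
place3 [0.5876 0.1597 0.2128]
place4 [0.5903 0.2346 0.2128]
place5 [0.5929 0.3096 0.2128]
```

At the hard stop, and the pictures give mast ≈ 0. Release and go to the pawl.

>>> carry_out:
  plan:
    - [[0.3,0,-3,0,0],[0.3,0,-3,0,0],[0.3,0,-3,-50,0],[0.3,0,-3,-90,0],[0,0,-3,-90,0]]
  squeeze: 20

```text
time: 13.38
tcp_pos: [0.6171, -0.1854, 0.2004]
eef_rot: [3.117, 0.371, 0.01]
contact_force: [-0.3, -0.2, -0.7]
grip_width: 0.0431
gripper_force: 0.0
```

```bash
python3 to.py 0.570 -0.348 0.20 -2.2
```

```text
shift [-84.  147.    0.5] turn -74.2 | tcp [ 0.6171 -0.1854  0.2004] yaw -76.4 q [-0.29  0.41  1.62 -0.    1.11  1.04] F [-0.3 -0.2 -0.7] t 13.38 w 0.0431
```

>>> carry_out:
  plan:
    - [[0,-84,147,0,-74.2],[0,-84,147,0,-74.2],[0,-84,147,0,-74.2],[0,-84,147,0,-74.2],[0,-84,147,0,-74.2]]

```text
time: 14.0
tcp_pos: [0.5668, -0.3479, 0.1952]
eef_rot: [-2.62, -1.731, 0.001]
contact_force: [-0.2, 0.4, -0.5]
grip_width: 0.0425
gripper_force: 0.0
```

```bash
python3 to.py 0.570 -0.349 0.115 -2.2;python3 sav.py C pawl_grip pawl_hinge;python3 - <<'E'
from h import *
S=manip.capture("side");print(proj(S,(.570,-.347,.119)),proj(S,(.571,-.305,.096)))
E
```

```text
shift [ 0.2  3.5 80.2] turn -20.9 | tcp [ 0.5668 -0.3479  0.1952] yaw -23.1 q [-0.55  0.45  1.57 -0.    1.12 -0.15] F [-0.2  0.4 -0.5] t 14.0 w 0.0425
T pawl_grip [([339.3, 178.7], 0.66), ([391.9, 177.8], 0.64)]
S pawl_grip [([335.2, 185.5], 0.74), ([187.5, 361.1], 0.64), ([301.5, 157.4], 0.53), ([239.9, 193.3], 0.53)]
T pawl_hinge [([375.3, 180.8], 0.75)]
S pawl_hinge [([242.0, 191.2], 0.69), ([293.8, 172.6], 0.55), ([215.1, 281.9], 0.25)]
[301.40175147 157.56089184] [295.26938743 169.82453838]
```

>>> carry_out:
  plan:
    - [[0,0,2,20,-10.5],[0,0,2,40,-21],[0,0,2,83,-21],[-1,0,2,83,-21],[-1,0,2,83,-21]]

```text
time: 14.98
tcp_pos: [0.5677, -0.3471, 0.1138]
eef_rot: [-2.263, -2.172, 0.004]
contact_force: [-1.6, 0.1, -3.1]
grip_width: 0.0112
gripper_force: 26.1
```

>>> carry_out:
  plan:
    - [[-1,0,0,0,0],[-1,0,0,0,0]]

```text
time: 15.22
tcp_pos: [0.5678, -0.347, 0.114]
eef_rot: [-2.264, -2.172, 0.003]
contact_force: [-7.3, 1.7, -6.6]
grip_width: 0.011
gripper_force: 25.5
```

>>> carry_out:
  plan:
    - [[-1,7.5,0,-10,0],[-1,17,0,-18,0],[-1,29,0,-23,0],[-1,41,0,-25,0],[-1,53.5,0,-23.5,0]]

```text
time: 15.85
tcp_pos: [0.5702, -0.2944, 0.1391]
eef_rot: [-2.266, -2.175, 0.005]
contact_force: [-10.3, -3.5, -0.4]
grip_width: 0.0114
gripper_force: 21.5
```

>>> carry_out:
  plan:
    - [[-1,11.5,0,4.5,0],[-1,19,0,10,0],[-0.2,19,0,10,0],[-0.2,19,0,10,0],[-0.2,19,0,-50,0]]

```text
time: 16.48
tcp_pos: [0.5708, -0.2742, 0.1846]
eef_rot: [-2.262, -2.171, 0.003]
contact_force: [1.7, -0.6, 0.9]
grip_width: 0.0343
gripper_force: 0.0
```

>>> carry_out:
  plan:
    - [[-0.2,0,0,-50,0],[-0.2,-40,0,-60,0],[-0.2,-100,0,-60,0],[0.8,-160,0,-60,0]]

```text
time: 16.98
tcp_pos: [0.5669, -0.437, 0.249]
eef_rot: [2.263, 2.174, 0.001]
contact_force: [1.4, -0.2, 0.7]
grip_width: 0.0509
gripper_force: 0.0
```

```bash
python3 sav.py D pawl_grip pawl_hinge bracket1; python3 - <<'E'
import numpy as np,cv2
A=np.load("D.npz");a=cv2.resize(A["s"][140:220,250:320,::-1],(420,480),interpolation=2)
b=cv2.resize(A["t"][130:280,150:400,::-1],(380,228));b=cv2.copyMakeBorder(b,0,252,0,0,0);cv2.imwrite("pics/f1.png",np.hstack([a,b]))
E
```

```text
T pawl_grip [([368.2, 176.6], 0.67), ([403.4, 217.3], 0.56)]
S pawl_grip [([289.9, 164.8], 0.52)]
T pawl_hinge [([379.9, 180.2], 0.6)]
S pawl_hinge [([291.9, 170.9], 0.63)]
T bracket1 [([363.6, 250.7], 0.83), ([179.0, 248.7], 0.79), ([314.5, 239.0], 0.73), ([353.6, 292.8], 0.41)]
S bracket1 [([312.9, 290.6], 0.83), ([349.0, 215.6], 0.72), ([263.3, 345.6], 0.61), ([321.4, 238.1], 0.55), ([383.4, 230.7], 0.46)]
```

View pics/f1.png

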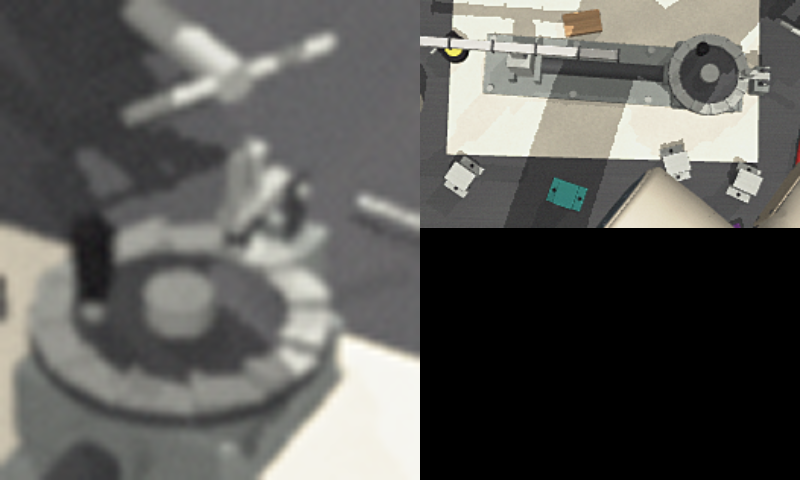

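The pawl lies in the teeth again (fin upright at (290,165) px) and the knob is at the down stop. The three grey brackets are unmoved. For bracket poses I use the foot holes read in crop t1 (own x runs through the holes).

```bash
cat > bp.py <<'E'
from h import *
T=manip.capture("top")
H={"A":((109,61),(76,108)),"B":((528,29),(543,84)),"C":((692,69),(670,121))}
for n,(a,b) in H.items():
    P,Q=[at_z(T,np.array(q)/3.2+[150,220],.004) for q in(a,b)]
    d=P-Q;print(n,((P+Q)/2).round(4),"len",np.linalg.norm(d).round(3),"x-axis yaw",np.degrees(np.arctan2(d[1],d[0])).round(1))
E
python3 bp.py; python3 to.py 0.395 -0.14 0.15 0
```

```text
A [0.3647 0.2712 0.004 ] len 0.053 x-axis yaw -32.8
B [ 0.4026 -0.1447  0.004 ] len 0.054 x-axis yaw 16.5
C [ 0.3701 -0.2834  0.004 ] len 0.054 x-axis yaw -22.2
shift [ 286.9 -183.1   97.4] turn -2.3 | tcp [ 0.5667 -0.4339  0.2475] yaw -2.3 q [-0.66  0.48  1.4   0.    1.26 -0.62] F [ 0.9 -0.   0.5] t 17.43 w 0.077
```

```bash
python3 to.py 0.4026 -0.1447 0.13 16.5
```

```text
shift [ 282.5 -175.4  117.4] turn -18.8 | tcp [ 0.5667 -0.4339  0.2475] yaw -2.3 q [-0.66  0.48  1.4   0.    1.26 -0.62] F [ 0.9 -0.   0.5] t 17.43 w 0.077
```

>>> carry_out:
  plan:
    - [[0.7,282,-175,50,-18.8],[0.7,282,-175,50,-18.8],[0.7,282,-175,50,-18.8],[0.7,282,-175,50,-18.8],[0.7,282,-175,117,-18.8]]

```text
time: 18.05
tcp_pos: [0.4225, -0.1784, 0.1686]
eef_rot: [1.875, 2.514, 0.002]
contact_force: [1.4, -0.6, -0.8]
grip_width: 0.0727
gripper_force: 0.0
```

```bash
python3 to.py 0.4026 -0.1447 0.10 16.5; python3 sav.py E bracket1; python3 - <<'E'
from h import *
S=manip.capture("side");s=manip.read_state();p=np.array(s["tcp_pos"]);M=R.from_rotvec(s["eef_rot"]).as_matrix()
for l in(0,.022):print(l,proj(S,p+M[:,2]*l+M[:,1]*.036),proj(S,p+M[:,2]*l-M[:,1]*.036))
save(S,"g1",(270,160,370,270),5.4)
E
```

```text
shift [38.2 -9.7 68.4] turn 0.1 | tcp [ 0.4225 -0.1784  0.1686] yaw 16.6 q [-0.4   0.17  2.04  0.    0.93 -0.69] F [ 1.4 -0.6 -0.8] t 18.05 w 0.0727
T bracket1 [([248.9, 256.0], 0.88), ([177.6, 249.1], 0.65), ([362.9, 249.8], 0.53), ([316.1, 236.9], 0.44)]
S bracket1 [([263.3, 345.6], 0.84), ([348.6, 211.9], 0.82), ([312.5, 290.6], 0.73), ([319.6, 239.3], 0.58)]
0 [310.89210072 184.20163826] [335.80501653 187.28943209]
0.022 [310.49671303 190.24944926] [335.16019163 193.3453282 ]
```

View pics/g1.png

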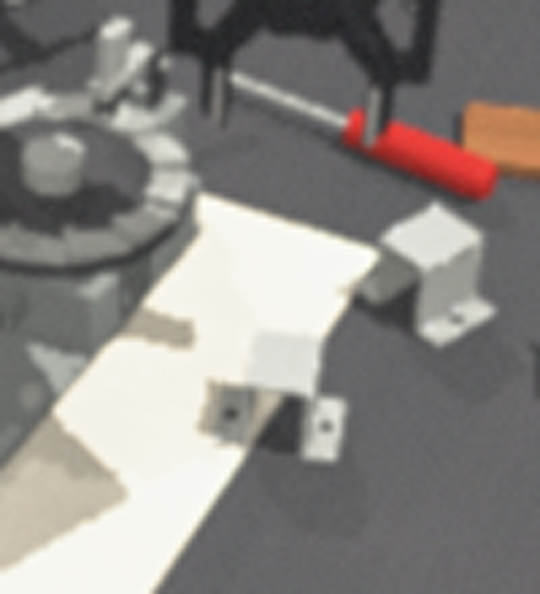

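The side crop shows the open fingers at (309,183) and (339,186) px. The tips stand about level with the TCP reading, so a reading of 22 mm puts the tips 22-28 mm up beside the legs.

>>> carry_out:
  plan:
    - [[0.7,38,-10,40,0],[0.7,38,-10,80,0],[0.7,38,-10,120,0],[0.7,38,-10,146,0],[-1,38,-10,146,0]]
  squeeze: 30

```text
time: 18.92
tcp_pos: [0.4022, -0.1472, 0.0202]
eef_rot: [-1.88, -2.515, 0.001]
contact_force: [-0.8, -0.4, 0.4]
grip_width: 0.0558
gripper_force: 0.0
```

>>> carry_out:
  plan:
    - [[-1,0,0,0,0],[-1,0,0,0,0],[-1,0,0,0,0]]

```text
time: 19.3
tcp_pos: [0.4028, -0.1471, 0.0221]
eef_rot: [1.879, 2.515, 0.001]
contact_force: [-0.4, -0.6, 7.5]
grip_width: 0.0375
gripper_force: 31.7
```

>>> carry_out:
  plan:
    - [[-1,0,0,-50,0],[-1,0,0,-110,0],[-1,0,0,-170,0],[-1,0,0,-230,0],[-1,0,0,-255,0]]

```text
time: 19.92
tcp_pos: [0.4027, -0.1469, 0.28]
eef_rot: [1.877, 2.512, 0.003]
contact_force: [0.6, -0.0, -3.3]
grip_width: 0.0372
gripper_force: 32.2
```

```bash
python3 to.py 0.585 0.085 0.277 -2.2
```

```text
shift [170.7 240.6   3.5] turn 18.7 | tcp [ 0.4027 -0.1469  0.28  ] yaw 16.5 q [-0.35 -0.02  1.97  0.    1.19 -0.64] F [ 0.6 -0.  -3.3] t 19.93 w 0.0372
```

>>> carry_out:
  plan:
    - [[-1,171,241,0,18.7],[-1,171,241,0,18.7],[-1,171,241,0,18.7],[-1,171,241,0,18.7],[-1,171,241,0,18.7]]

```text
time: 20.55
tcp_pos: [0.585, 0.0877, 0.2762]
eef_rot: [2.263, 2.178, 0.0]
contact_force: [1.3, -0.8, -2.6]
grip_width: 0.0375
gripper_force: 32.0
```

>>> carry_out:
  plan:
    - [[-1,0,0,0,0],[-1,0,0,0,0]]

```text
time: 20.8
tcp_pos: [0.5835, 0.0856, 0.2756]
eef_rot: [-2.263, -2.178, 0.002]
contact_force: [0.4, -0.4, -2.2]
grip_width: 0.0375
gripper_force: 32.1
```

```bash
python3 to.py 0.585 0.085 0.20 -2.2; python3 sav.py F bracket1 place1 bar_mid
```

```text
shift [-0.5  1.6 75.6] turn 0.0 | tcp [0.5835 0.0856 0.2756] yaw -2.2 q [ 0.14  0.26  1.66 -0.    1.23  0.18] F [ 0.4 -0.4 -2.2] t 20.8 w 0.0375
T bracket1 [([357.4, 294.7], 0.88), ([364.0, 250.4], 0.59), ([238.0, 162.6], 0.53)]
S bracket1 [([263.4, 344.7], 0.91), ([221.6, 197.2], 0.73), ([382.2, 231.4], 0.68), ([316.2, 291.3], 0.67), ([348.7, 214.2], 0.57)]
T place1 [([183.6, 162.0], 0.91), ([155.5, 156.8], 0.87), ([265.9, 164.2], 0.68), ([211.6, 162.2], 0.65), ([237.6, 162.4], 0.56), ([234.7, 161.9], 0.2)]
S place1 [([240.3, 191.0], 0.92), ([207.1, 229.6], 0.79), ([188.0, 243.7], 0.75), ([169.4, 265.0], 0.73), ([227.3, 207.4], 0.55)]
T bar_mid [([209.5, 162.6], 0.79)]
S bar_mid [([208.0, 226.2], 0.64)]
```

>>> carry_out:
  plan:
    - [[-1,0,1,25,0],[-1,0,1,50,0],[-1,0,1,70,0],[-1,0,1,80,0],[-1,0,1,80,0]]

```text
time: 21.82
tcp_pos: [0.5851, 0.0855, 0.1957]
eef_rot: [-2.264, -2.177, 0.001]
contact_force: [-0.6, 0.1, -1.5]
grip_width: 0.0373
gripper_force: 32.1
```

>>> carry_out:
  plan:
    - [[-1,0,0,3,0],[-1,0,0,6,0],[-1,0,0,6,0],[-1,0,0,6,0]]

```text
time: 22.32
tcp_pos: [0.5854, 0.0857, 0.1902]
eef_rot: [2.264, 2.178, 0.0]
contact_force: [-0.1, 1.0, -2.5]
grip_width: 0.0374
gripper_force: 32.1
```

>>> carry_out:
  plan:
    - [[-1,0,0,3,0],[-1,0,0,6,0],[-1,0,0,6,0],[-1,0,0,6,0]]

```text
time: 22.82
tcp_pos: [0.5855, 0.0856, 0.1841]
eef_rot: [2.264, 2.178, 0.0]
contact_force: [0.6, -2.3, 0.5]
grip_width: 0.0374
gripper_force: 32.5
```

>>> carry_out:
  plan:
    - [[0.3,0,0,0,0],[0.3,0,0,0,0],[0.3,0,0,0,0],[0.4,0,0,-40,0],[0.4,0,0,-90,0]]

```text
time: 23.45
tcp_pos: [0.5845, 0.0857, 0.2739]
eef_rot: [-2.263, -2.177, 0.003]
contact_force: [0.3, -0.4, -0.7]
grip_width: 0.0598
gripper_force: 0.0
```

>>> carry_out:
  plan:
    - [[0.7,0,0,0,0],[0.7,60,-60,0,0],[0.7,110,-120,0,0],[0.7,110,-180,0,0]]

```text
time: 23.95
tcp_pos: [0.4364, 0.195, 0.273]
eef_rot: [-2.263, -2.178, 0.0]
contact_force: [-0.3, 0.8, 0.6]
grip_width: 0.073
gripper_force: 0.0
```

```bash
python3 sav.py G bracket1 bar_mid place1; python3 to.py 0.3647 0.2712 0.12 -32.8; python3 - <<'E'
import numpy as np,cv2
A=np.load("G.npz");a=cv2.resize(A["s"][150:300,140:260,::-1],(400,500),interpolation=2)
b=cv2.resize(A["t"][120:270,130:290,::-1],(400,375),interpolation=2);b=cv2.copyMakeBorder(b,0,125,0,0,0);cv2.imwrite("pics/h1.png",np.hstack([a,b]))
E
```

```text
T bracket1 [([247.2, 253.8], 0.94), ([233.1, 167.5], 0.84), ([361.2, 248.4], 0.78), ([355.0, 294.4], 0.73), ([140.6, 199.3], 0.73), ([179.8, 248.8], 0.51)]
S bracket1 [([383.3, 230.8], 0.86), ([313.3, 290.2], 0.7), ([350.1, 215.5], 0.68), ([222.0, 227.5], 0.62), ([264.1, 342.3], 0.6)]
T bar_mid [([207.3, 164.8], 0.73), ([213.6, 162.9], 0.38)]
S bar_mid [([205.2, 226.2], 0.96)]
T place1 [([156.7, 155.6], 0.94), ([238.4, 161.7], 0.8), ([184.2, 160.3], 0.71), ([213.4, 162.9], 0.67), ([267.8, 166.5], 0.59)]
S place1 [([167.7, 258.8], 0.95), ([238.1, 198.5], 0.83), ([207.5, 227.6], 0.69), ([189.8, 241.9], 0.66), ([214.5, 284.2], 0.34)]
shift [ 75.  -77.1 153.8] turn 30.5 | tcp [0.4388 0.1932 0.2738] yaw -2.3 q [ 0.41  0.08  1.88 -0.    1.18  0.45] F [ 0.2 -0.9  0.4] t 24.35 w 0.0729
```

View pics/h1.png

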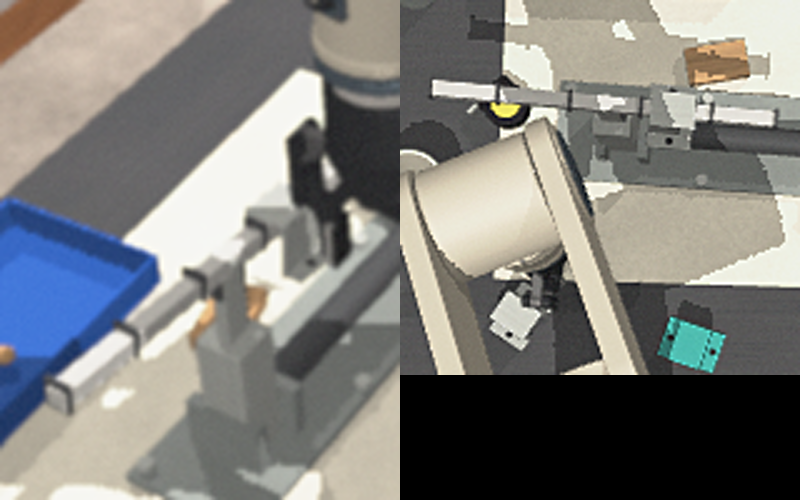

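Bracket B hangs on place 2, tipping the bar only a little (right picture: crown at (238,163) px). With the arm moved, only A (180,249) and C (361,248) remain as grey brackets. Go to A.

>>> carry_out:
  plan:
    - [[0.7,75,-77,50,30.5],[0.7,75,-77,90,30.5],[0.7,75,-77,120,30.5],[0.7,75,-77,120,30.5]]

```text
time: 24.85
tcp_pos: [0.3619, 0.2703, 0.1512]
eef_rot: [2.755, 1.507, -0.011]
contact_force: [0.2, -0.8, 0.7]
grip_width: 0.0727
gripper_force: 0.0
```

```bash
python3 to.py 0.3647 0.2712 0.022 -32.8;  python3 sav.py I bracket1
```

```text
shift [  3.1   2.1 129.2] turn 0.2 | tcp [0.3619 0.2703 0.1512] yaw -32.6 q [ 0.64  0.19  2.06 -0.    0.9   1.21] F [ 0.2 -0.8  0.7] t 24.85 w 0.0727
T bracket1 [([363.2, 250.4], 0.93), ([358.1, 292.7], 0.87), ([246.7, 254.1], 0.58), ([236.6, 165.7], 0.57), ([176.5, 249.7], 0.42)]
S bracket1 [([221.9, 225.1], 0.87), ([347.6, 212.6], 0.84), ([312.5, 294.5], 0.77), ([265.3, 342.6], 0.75), ([385.1, 231.6], 0.63), ([188.0, 242.5], 0.5)]
```

>>> carry_out:
  plan:
    - [[0.7,1,1,50,0],[0.7,1,1,100,0],[0.7,1,1,129,0],[-1,1,1,129,0],[-1,1,1,129,0]]

```text
time: 25.68
tcp_pos: [0.3667, 0.2724, 0.0267]
eef_rot: [-2.757, -1.506, -0.004]
contact_force: [0.5, -5.6, 28.5]
grip_width: 0.0374
gripper_force: 30.9
```

>>> carry_out:
  plan:
    - [[-1,0,0,0,0],[-1,0,0,0,0],[-1,0,0,0,0]]

```text
time: 26.05
tcp_pos: [0.3666, 0.2725, 0.0267]
eef_rot: [-2.757, -1.506, -0.005]
contact_force: [0.1, -2.1, 9.9]
grip_width: 0.0373
gripper_force: 32.5
```

>>> carry_out:
  plan:
    - [[-1,0,0,-50,0],[-1,0,0,-110,0],[-1,0,0,-170,0],[-1,0,0,-230,0],[-1,0,0,-255,0]]

```text
time: 26.68
tcp_pos: [0.3661, 0.2724, 0.2847]
eef_rot: [-2.756, -1.506, -0.01]
contact_force: [0.3, -0.5, -2.5]
grip_width: 0.0374
gripper_force: 32.0
```

```bash
python3 to.py 0.5903 0.2346 0.28 -2.2
```

```text
shift [ 89.3 209.1   5.8] turn -30.5 | tcp [0.3661 0.2724 0.2847] yaw -32.7 q [0.64 0.02 1.91 0.   1.2  1.21] F [ 0.3 -0.5 -2.5] t 26.68 w 0.0374
```

>>> carry_out:
  plan:
    - [[-1,89,209,0,-30.5],[-1,89,209,0,-30.5],[-1,89,209,0,-30.5],[-1,89,209,0,-30.5],[-1,89,209,0,-30.5]]

```text
time: 27.3
tcp_pos: [0.5912, 0.2326, 0.2801]
eef_rot: [2.266, 2.175, 0.001]
contact_force: [-0.9, -0.0, -1.8]
grip_width: 0.0378
gripper_force: 32.1
```

>>> carry_out:
  plan:
    - [[-1,0,0,0,0],[-1,0,0,0,0]]

```text
time: 27.55
tcp_pos: [0.5879, 0.2339, 0.2805]
eef_rot: [-2.263, -2.179, -0.0]
contact_force: [0.2, -0.1, -2.0]
grip_width: 0.0375
gripper_force: 32.1
```

```bash
python3 to.py 0.5903 0.2346 0.206 -2.2
```

```text
shift [ 0.8  2.3 74.5] turn 0.0 | tcp [0.5879 0.2339 0.2805] yaw -2.2 q [0.38 0.32 1.56 0.   1.26 0.41] F [ 0.2 -0.1 -2. ] t 27.55 w 0.0375
```

>>> carry_out:
  plan:
    - [[-1,1,2,25,0],[-1,1,2,50,0],[-1,1,2,68,0],[-1,1,2,76,0],[-1,1,2,76,0]]

```text
time: 28.18
tcp_pos: [0.591, 0.2346, 0.204]
eef_rot: [-2.264, -2.178, 0.001]
contact_force: [0.3, -0.4, -2.7]
grip_width: 0.0377
gripper_force: 32.1
```

>>> carry_out:
  plan:
    - [[-1,0,0,4,0],[-1,0,0,8,0],[-1,0,0,8,0],[-1,0,0,8,0]]

```text
time: 28.68
tcp_pos: [0.5914, 0.2345, 0.1962]
eef_rot: [2.264, 2.178, 0.001]
contact_force: [0.2, 1.0, -0.8]
grip_width: 0.0372
gripper_force: 32.3
```

>>> carry_out:
  plan:
    - [[-1,0,0,4,0],[0.3,0,0,4,0],[0.3,0,0,4,0],[0.3,0,0,4,0],[0.4,0,0,-40,0]]

```text
time: 29.3
tcp_pos: [0.5891, 0.2336, 0.2331]
eef_rot: [-2.262, -2.176, 0.01]
contact_force: [0.9, -0.2, -0.2]
grip_width: 0.0598
gripper_force: 0.0
```

>>> carry_out:
  plan:
    - [[0.7,0,0,-50,0],[0.7,-40,-30,-50,0],[0.7,-100,-80,-50,0],[0.7,-160,-120,-50,0],[0.7,-220,-160,-50,0]]

```text
time: 29.92
tcp_pos: [0.4419, 0.0477, 0.2861]
eef_rot: [2.263, 2.178, 0.0]
contact_force: [1.4, -1.2, 0.1]
grip_width: 0.0727
gripper_force: 0.0
```

```bash
python3 sav.py J bracket1 place1; python3 to.py 0.3701 -0.2834 0.16 -22.2; python3 - <<'E'
from h import *
import numpy as np,cv2
T=manip.capture("top");S=manip.capture("side")
for n in("A","G"):pass
# C change check against earlier picture
a=np.load("D.npz");b=np.load("J.npz")
d=np.abs(a["t"][225:275,335:385].astype(int)-b["t"][225:275,335:385]).max(2);print("changed px near C",(d>50).sum())
print(at_z(S,(348.5,213),0))
E
```

```text
T bracket1 [([245.6, 255.5], 0.95), ([181.2, 164.0], 0.9), ([356.3, 289.6], 0.88), ([360.7, 251.7], 0.78)]
S bracket1 [([349.0, 213.3], 0.92), ([191.0, 253.1], 0.74), ([384.6, 230.9], 0.74), ([222.8, 223.6], 0.73), ([313.7, 292.0], 0.56), ([292.2, 165.0], 0.21)]
T place1 [([265.3, 165.8], 0.93), ([238.6, 162.8], 0.78), ([157.1, 158.5], 0.75), ([215.5, 160.7], 0.72), ([185.8, 163.6], 0.62), ([216.9, 175.4], 0.35)]
S place1 [([239.5, 189.9], 0.97), ([221.6, 211.1], 0.88), ([205.8, 225.3], 0.87), ([188.5, 242.4], 0.73), ([167.8, 265.5], 0.65)]
shift [-335.4  -61.1  126.2] turn 20.0 | tcp [0.444  0.0494 0.2864] yaw -2.2 q [0.11 0.01 1.93 0.   1.2  0.15] F [-0.3  0.5  1. ] t 30.23 w 0.0725
changed px near C 95
[ 0.37229919 -0.2944453   0.        ]
```

Two are hung, the bar is level, and C is unmoved. Now fetch C.

>>> carry_out:
  plan:
    - [[0.7,-335,-61,0,20],[0.7,-335,-61,0,20],[0.7,-335,-61,0,20],[0.7,-335,-61,60,20],[0.7,-335,-61,60,20]]

```text
time: 30.95
tcp_pos: [0.3778, -0.2494, 0.24]
eef_rot: [2.606, 1.753, 0.001]
contact_force: [0.6, 0.2, -0.2]
grip_width: 0.0727
gripper_force: 0.0
```

```bash
python3 to.py 0.3701 -0.2834 0.13 -22.2
```

```text
shift [-34.4   5.6 110. ] turn 0.0 | tcp [ 0.3778 -0.2494  0.24  ] yaw -22.2 q [-0.59  0.07  1.97  0.    1.1  -0.2 ] F [ 0.6  0.2 -0.2] t 30.95 w 0.0727
```

>>> carry_out:
  plan:
    - [[0.7,-36,6,50,0],[0.7,-36,6,105,0],[0.7,-36,6,160,0],[0.7,-36,6,195,0],[0.7,-36,6,213,0]]

```text
time: 31.58
tcp_pos: [0.3691, -0.2823, 0.0248]
eef_rot: [-2.604, -1.751, 0.002]
contact_force: [0.2, -0.5, 0.4]
grip_width: 0.0723
gripper_force: 0.0
```

>>> carry_out:
  plan:
    - [[-1,0,0,0,0],[-1,0,0,0,0],[-1,0,0,0,0],[-1,0,0,0,0]]

```text
time: 32.08
tcp_pos: [0.3695, -0.2835, 0.028]
eef_rot: [2.607, 1.751, 0.001]
contact_force: [0.2, 1.1, -2.2]
grip_width: 0.0373
gripper_force: 31.4
```

>>> carry_out:
  plan:
    - [[-1,0,0,-50,0],[-1,0,0,-110,0],[-1,0,0,-170,0],[-1,0,0,-230,0],[-1,0,0,-253,0]]

```text
time: 32.7
tcp_pos: [0.3701, -0.284, 0.2846]
eef_rot: [2.603, 1.748, 0.003]
contact_force: [0.5, -0.3, -3.4]
grip_width: 0.0375
gripper_force: 32.0
```

```bash
python3 to.py 0.5876 0.1597 0.28 -2.2
```

```text
shift [493.   33.4   4. ] turn -20.0 | tcp [ 0.3701 -0.284   0.2846] yaw -22.2 q [-0.66  0.04  1.9  -0.    1.2  -0.27] F [ 0.5 -0.3 -3.4] t 32.7 w 0.0375
```

>>> carry_out:
  plan:
    - [[-1,493,33,0,-20],[-1,493,33,0,-20],[-1,493,33,0,-20],[-1,493,33,0,-20],[-1,493,33,0,-20]]

```text
time: 33.33
tcp_pos: [0.5068, -0.0006, 0.2808]
eef_rot: [2.264, 2.177, 0.001]
contact_force: [1.0, -0.2, -2.0]
grip_width: 0.0374
gripper_force: 32.0
```

```bash
python3 to.py 0.5876 0.1597 0.28 -2.2
```

```text
shift [163.3  74.5   0.9] turn -0.0 | tcp [ 0.5068 -0.0006  0.2808] yaw -2.2 q [-0.    0.12  1.82 -0.    1.2   0.03] F [ 1.  -0.2 -2. ] t 33.33 w 0.0374
```

>>> carry_out:
  plan:
    - [[-1,163,75,0,0],[-1,163,75,0,0],[-1,163,75,0,0],[-1,163,75,0,0],[-1,163,75,0,0]]

```text
time: 33.95
tcp_pos: [0.5871, 0.1573, 0.2801]
eef_rot: [-2.263, -2.178, 0.002]
contact_force: [0.5, -0.7, -2.5]
grip_width: 0.0374
gripper_force: 31.9
```

```bash
python3 to.py 0.5876 0.1597 0.20 -2.2; python3 sav.py K bracket1 place1; python3 - <<'E'
import numpy as np,cv2
A=np.load("K.npz");a=cv2.resize(A["s"][170:280,150:260,::-1],(500,500),interpolation=2)
cv2.imwrite("pics/k1.png",a)
E
```

```text
shift [ 2.5  0.5 80.1] turn 0.0 | tcp [0.5871 0.1573 0.2801] yaw -2.2 q [ 0.26  0.28  1.62 -0.    1.24  0.3 ] F [ 0.5 -0.7 -2.5] t 33.95 w 0.0374
T bracket1 [([353.8, 292.4], 0.9), ([183.2, 165.4], 0.75), ([239.8, 167.1], 0.71), ([211.7, 157.7], 0.53), ([246.4, 257.3], 0.48)]
S bracket1 [([188.9, 255.4], 0.89), ([209.3, 212.2], 0.72), ([386.3, 230.7], 0.72), ([224.1, 226.3], 0.55)]
T place1 [([238.1, 164.2], 0.9), ([155.7, 157.6], 0.83), ([265.7, 162.9], 0.76), ([213.0, 159.7], 0.69), ([182.5, 159.1], 0.67)]
S place1 [([223.2, 209.2], 0.96), ([239.5, 192.0], 0.87), ([208.3, 225.0], 0.85), ([165.8, 263.7], 0.84), ([185.3, 245.4], 0.73)]
```

View pics/k1.png

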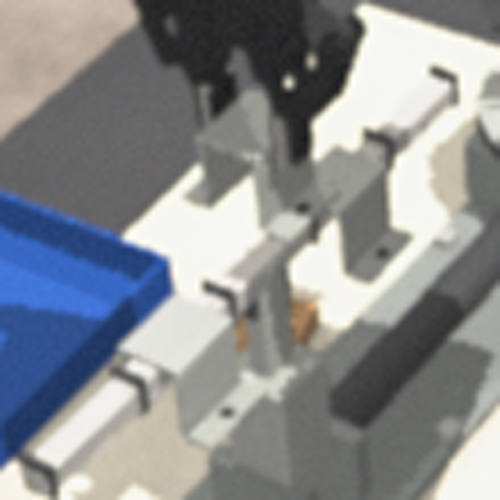

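The crop shows both hung brackets seated between collars, the bar level, and the third held above the middle. Lower it.

>>> carry_out:
  plan:
    - [[-1,2,0,25,0],[-1,2,0,50,0],[-1,2,0,70,0],[-1,2,0,80,0],[-1,2,0,80,0]]

```text
time: 34.88
tcp_pos: [0.5876, 0.1591, 0.2001]
eef_rot: [-2.264, -2.177, 0.001]
contact_force: [-0.7, -1.0, -2.6]
grip_width: 0.0375
gripper_force: 31.9
```

>>> carry_out:
  plan:
    - [[-1,0,0,2,0],[-1,0,0,4,0],[-1,0,0,4,0],[-1,0,0,4,0]]

```text
time: 35.38
tcp_pos: [0.5879, 0.1595, 0.1966]
eef_rot: [2.264, 2.178, 0.0]
contact_force: [0.7, 0.2, -2.7]
grip_width: 0.0373
gripper_force: 31.9
```

>>> carry_out:
  plan:
    - [[-1,0,0,2,0],[-1,0,0,3,0],[-1,0,0,3,0],[-1,0,0,3,0]]

```text
time: 35.88
tcp_pos: [0.5881, 0.1595, 0.1947]
eef_rot: [2.264, 2.177, 0.001]
contact_force: [-3.9, -1.7, 8.3]
grip_width: 0.0375
gripper_force: 33.3
```

Contact (+8 N). Release and retreat.

>>> carry_out:
  plan:
    - [[0.3,0,0,0,0],[0.3,0,0,0,0],[0.3,0,0,0,0],[0.4,0,0,-40,0],[0.4,0,0,-90,0]]

```text
time: 36.5
tcp_pos: [0.5871, 0.1593, 0.2831]
eef_rot: [-2.263, -2.177, 0.004]
contact_force: [0.3, 0.8, 0.6]
grip_width: 0.0599
gripper_force: 0.0
```

>>> carry_out:
  plan:
    - [[0.4,0,0,0,0],[0.4,-60,-60,0,0],[0.4,-110,-120,0,0],[0.4,-170,-170,0,0],[0.4,-230,-200,0,0]]

```text
time: 37.12
tcp_pos: [0.4101, -0.0176, 0.2824]
eef_rot: [-2.262, -2.179, 0.001]
contact_force: [1.5, -1.3, -0.0]
grip_width: 0.0599
gripper_force: 0.0
```

>>> carry_out:
  plan:
    - [[0.4,0,0,0,0],[0.4,-60,0,0,0],[0.4,-120,0,0,0],[0.4,-180,0,0,0],[0.4,-180,0,0,0]]

```text
time: 37.75
tcp_pos: [0.4055, -0.1997, 0.2827]
eef_rot: [2.269, 2.173, -0.001]
contact_force: [-0.6, 0.7, -0.7]
grip_width: 0.0596
gripper_force: 0.0
```

```bash
python3 sav.py L bracket1 place1 pawl_grip; python3 - <<'E'
import numpy as np,cv2
A=np.load("L.npz");a=cv2.resize(A["s"][140:280,150:310,::-1],(457,400),interpolation=2)
b=cv2.resize(A["t"][100:310,120:400,::-1],(340,255));b=cv2.copyMakeBorder(b,0,145,0,0,0)
cv2.imwrite("pics/l1.png",np.hstack([a,b]))
E
```

```text
T bracket1 [([213.9, 166.5], 0.91), ([355.8, 292.4], 0.84), ([246.2, 255.2], 0.74), ([184.2, 165.2], 0.59), ([237.1, 169.9], 0.56)]
S bracket1 [([314.2, 291.1], 0.92), ([211.9, 236.9], 0.78), ([188.4, 255.7], 0.74), ([385.0, 231.8], 0.53)]
T place1 [([213.2, 162.4], 0.97), ([240.2, 162.1], 0.88), ([155.0, 160.2], 0.77), ([269.5, 164.1], 0.73), ([184.4, 159.4], 0.62)]
S place1 [([241.6, 195.4], 0.95), ([204.5, 226.3], 0.93), ([167.8, 265.0], 0.66), ([172.9, 316.0], 0.24)]
T pawl_grip [([367.7, 175.8], 0.52)]
S pawl_grip [([291.5, 165.9], 0.51)]
```

View pics/l1.png

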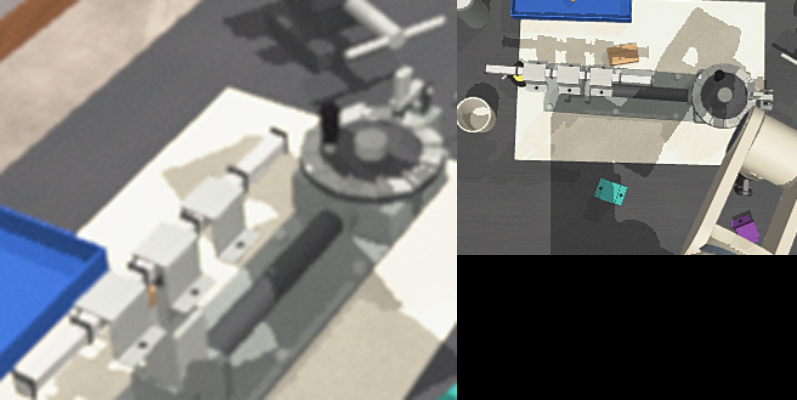

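```bash
python3 - <<'E'
from h import *
S=manip.capture("side")
c=np.array([.5876,.1597]);d=np.array([.0353,.9994])
for tilt in(-.07,0,.07):
    print(tilt,[proj(S,np.append(c+d*s*.185,.213+tilt*s*.185)).round(1).tolist() for s in(-1,1)])
# local frame-to-frame alignment vs level picture (K, before 3rd bracket) and F(unloaded)
A=cv2.cvtColor(np.load("L.npz")["s"],6);
for n in("C","D"):
    B=cv2.cvtColor(np.load(n+".npz")["s"],6)
    for (x0,y0,x1,y1) in((236,180,254,204),(152,258,176,284)):
        r=cv2.matchTemplate(A[y0-8:y1+8,x0-8:x1+8],B[y0:y1,x0:x1],5);m=cv2.minMaxLoc(r);print(n,(x0,y0),np.array(m[3])-8,round(m[1],2))
E
```

```text
-0.07 [[247.8, 182.4], [159.4, 277.9]]
0 [[248.0, 186.2], [158.5, 273.9]]
0.07 [[248.1, 190.0], [157.6, 269.8]]
C (236, 180) [0 0] 0.71
C (152, 258) [0 0] 0.97
D (236, 180) [0 0] 0.7
D (152, 258) [0 0] 0.97
```

The bar ends have not moved from the level picture, so I hand in.

```bash
python3 -c "
from station import manip
print(manip.hand_in())"
```

```text
the job is handed in; nothing more can be done
None
```

The job is handed in, and the interface gave no verdict: pawl thrown, bar wound fully down, pawl back in the teeth, and the three grey brackets found hung on places 2, 4 and 3 with the bar level in the final pictures.

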